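# Clamp the wheel bearing with the eccentric knob

### The arm

A 7-joint arm with a two-finger parallel gripper is mounted at the origin on the work surface; the furniture and walls round the work are solid. World frame = base frame: x ahead of the robot, y to its left, z up, the work surface at z = 0. Lengths are in m, angles in rad, forces in N, time in s.
With the tool pointing down it reaches from about 0.4 to 0.875 m from the base axis. Payload 19.3 kg.
Tool frame: the origin (TCP) lies midway between the tips of the shut fingers; the grasp point (between the pads) lies 19 mm behind it; z points along the fingers, y is the line along which they close (so a half turn about z gives the same grasp; the last joint's range is limited). The gripper opens to 85 mm and grips with 20 to 120 N. Pads are 22 mm wide; open, the fingers measure 114 mm over their backs; the gripper's body (76 mm by 85 mm) begins 54 mm behind the grasp point. The pads swing forward as they close: fully open they stand 13 mm farther back than shut.
Start: joints at [1.132, 0.521, -0.036, 1.599, 0.021, 1.021, -0.113], TCP at [0.225, -0.583, 0.197] pointing down, gripper open.
Joint ranges: [-2.91, 2.91], [-0.3, 2.13], [-1.5, 1.42], [0.17, 2.43], [-1.26, 4.41], [0.16, 1.93], [-2.52, 2.52]. Speed limits (rad/s): [1.89, 1.89, 2.39, 2.39, 3.01, 3.01, 3.01].

### API

Orientations are given as [roll, pitch, yaw] about the fixed x, y, z axes, in that order (R = Rz(yaw) Ry(pitch) Rx(roll)).
In Python, from workcell import * gives the robot as it stands. The module is installed in compiled form; this text tells all that it offers.
- The arm moves only by the tool play_rows, never from a script. Its argument "deltas" is a list of rows, each a list of 7 numbers: the shift along the tool's x, y, z in units of 500 mm (1.0 is 500 mm), then the turn, a rotation vector about the tool's x, y, z in units of 120 degrees (1.0 is 120 degrees), then the closure, from 0 (fully open) to 1 (shut). A call has 1 to 10 rows; each row is the pose to reach, as a shift and turn from the pose commanded when the call began, along the tool's axes at that moment; what a row does not reach only later rows make up. A row lasts 1/10 s, in which the tool goes at most 50 mm and 8.59 degrees, less where a joint would pass 70% of its speed; a pose out of reach is approached as far as the arm can. A call with a number of a shift or a turn outside -1 to 1 is refused whole. A call with a gripper value outside its range is refused whole. The fingers move at their own pace and stop on an object; "newtons" is the grip in N (left out, the last holds). Time passes only in rows, so rows that repeat a pose let the fingers close. It gives the time, the measured TCP pose, the force, the opening and the grip force at its end, in the units of the state.
- observe(): the state, without advancing time (a new reading comes with each control period).
- grab_frame(name): name is "scene" or "top" or "wrist"; returns the picture (384x512x3 uint8, red, green, blue); there is no depth.
- get_calibration(name): a dict with "fovy" (degrees; the focal length in pixels is half the picture's height over the tangent of half this angle, whatever the lens; pixels are square), "cx", "cy" (the principal point, pixels), "xyz" and "rotation" of the camera in the world. Camera axes: x right, y down, z forward; pixel columns grow to the right and rows downward; lengths in m; the calibration is good to about 2 mm. The wrist camera is an equidistant fisheye: a pixel r from the principal point sees the ray r / f radians off the axis. A picture is of the moment at which its call begins: read the wrist's pose just before it. get_calibration takes no time and is no camera call; for the wrist camera it gives the pose at the moment of the call.
- job_done(): hands the job in; it is judged then, once.
The state is a dict: "clock": time; "qpos": joint angles; "qd": joint speeds; "joint_efforts": joint torques, N m; "position": TCP position; "tool_rot": TCP orientation; "force": force on the tool from outside, world axes, zero at the start; "moment": the same for the moment, N m; "grip_width": finger opening in m; "finger_force": force on a finger pad.
Only numpy, scipy, OpenCV 4.12 (cv2) and the standard library are available. Lean on these libraries where they do the work, as an engineer would, in place of code of your own. Each camera call takes 0.05 s, during which the arm holds its last target. There are 200 camera calls.

### The job

One of the two clamping fixtures on the bench has a wheel bearing lying loose in it. Turn that fixture's eccentric knob clockwise, until its lobe bears firmly on the bearing and has visibly pushed it back together with the sprung V jaw, then let go so that it stays clamped. Leave the knob of the empty fixture as it is.

Things in the scene. Friction and masses are not known exactly. Their poses are not given: they have to be found in the camera images.
- clamp: The fixture that holds the bearing: base plate 150 x 96 x 12 mm fixed to the bench, origin at the centre of its underside, x axis from knob to V jaw (within 20 degrees of straight ahead of the robot), z up. Knob pivot at x = -45 mm, y = 0. Only the knob stands higher than 34 mm on it.
- clamp_knob_grip (a point): Centre of the knob's grip bar, on its vertical pivot axis, 54 mm above the bench. Black bar 54 mm long, 14 thick, 28 tall; grasp across the 14 mm from above. x axis: level, along the bar to the lobe side; z up. Under it, top 30 mm above the bench, a 40 mm steel disc is set 10 mm off the pivot along +x: this lobe reaches 30 mm from the pivot.
- clamp_knob (a joint): Turn of that knob in rad, growing clockwise seen from above, 0 to 2.2; starts at 0.25 to 0.7, the lobe off the bearing. It touches the bearing from about 1.0; at 2.0 the lobe points straight at the V jaw and presses hardest. Takes up to 0.3 N m; friction keeps it where it is left.
- clamp_jaw (a joint): Travel in m of the steel V jaw on the far side of the bearing: 0 at rest, up to 0.009. The lobe pushes bearing and jaw away from the knob against springs (3 N plus 0.6 N per mm); about 0.006 with the lobe straight at the bearing.
- bearing_center (a point): Centre of the wheel bearing (47 mm outside, 14 mm high steel ring), lying flat on the 12 mm base plate between the knob and the V jaw, about 47 mm from the knob's pivot; the point lies half-way up, 19 mm above the bench. It need not be grasped.
- spare_knob (a joint): Turn of the equal knob on the equal but empty fixture, about 0.3 m to the side of the first; same meaning, starting between 0.38 and 0.52. It is not to be turned.
Things that resemble listed ones, but are neither listed nor needed, are in the scene too. Of the things like the part that bears bearing_center, leave any that is green; of the rest the smaller one is meant.

How it is judged:
At the end, for the whole second after the job is handed in: The knob beside the bearing stands past 1.1 rad and at rest, its lobe on the bearing, which lies flat (within 8 degrees), its centre within 60 mm of the pivot, and holds the V jaw pushed back by more than 2 mm; the other knob still stands where it was, between 0.2 and 0.7 rad (value of joint clamp_jaw above 0.002 m and value of joint clamp_knob above 1.1 rad and angle between bearing_center's own z axis and vertical below 0.15 rad and horizontal distance between bearing_center and clamp_knob_grip below 0.06 m and value of joint spare_knob between 0.2 and 0.7 rad and velocity of joint clamp_knob between -0.05 and 0.05 rad/s); the robot touches nothing.
It fails at once if the knob of the empty fixture is turned by more than about 10 degrees (value of joint spare_knob above 0.7 rad or value of joint spare_knob below 0.2 rad).
It also fails if it takes over 29 s, if anything falls off the work surface, if the arm or the gripper's body presses on something with over 40 N, if the wrist force passes 120 N, or if a joint passes its speed limit or range.

## Working session

There is one attempt and no reset: what is moved stays moved. The work goes in short steps, Python scripts to look and compute and a tool call to move; the robot and the scene stay as the last step left them, time stands still between calls to the robot, and variables do not carry over. Pictures are saved under pics/ and viewed, at most 10 in all, crops included, and the job is handed in when it is done.

Besides the shell and the picture viewer there is one more tool, called after "Call:" as name(argument=value, ...) on one line, values as JSON. play_rows: Moves the arm, as the interface text tells. Its arguments: {"type":"object","properties":{"deltas":{"type":"array"},"newtons":{"type":"number"}},"required":["deltas"]}

```bash
mkdir -p pics; python3 - <<'E'
from workcell import *
import cv2,numpy as np
s=observe();print(s)
for n in("scene","top"):
    c=get_calibration(n);print(n,c)
    cv2.imwrite(f"pics/{n}0.png",cv2.resize(grab_frame(n)[:,:,::-1],(800,600),interpolation=cv2.INTER_CUBIC))
E
```

```text
{'clock': 0.0, 'qpos': array([ 1.13182781,  0.5220116 , -0.03634728,  1.59997008,  0.02118498,
        1.02108053, -0.11281976]), 'qd': array([ 0.00092992,  0.00237572,  0.00091105, -0.00032378,  0.00047439,
        0.00070717, -0.00118414]), 'joint_efforts': array([-1.15916373e-03, -9.27104115e+01,  1.97986543e+00, -3.69935632e+01,
        1.78296299e-02,  8.22744827e-03, -1.74156395e-05]), 'position': array([ 0.22514579, -0.5826621 ,  0.1965406 ]), 'tool_rot': array([-3.14050857e+00,  5.32138163e-05,  3.68747510e-01]), 'force': array([0.27676028, 0.31226237, 0.52397196]), 'moment': array([0.00415764, 0.01125182, 0.04589538]), 'finger_force': 0.0, 'grip_width': 0.08555777707299848}
scene {'fovy': 47.436727032036, 'cx': 262.8687495406378, 'cy': 192.13431031782412, 'xyz': array([-0.19134814,  0.5251317 ,  0.7989636 ]), 'rotation': array([-2.29472974, -0.00447298, -2.31750325])}
top {'fovy': 50.542243852091914, 'cx': 251.613164763017, 'cy': 193.803868801984, 'xyz': array([ 0.27846467, -0.02323702,  1.01871623]), 'rotation': array([-2.97339014, -0.00698333, -1.57526194])}
```

View pics/top0.png

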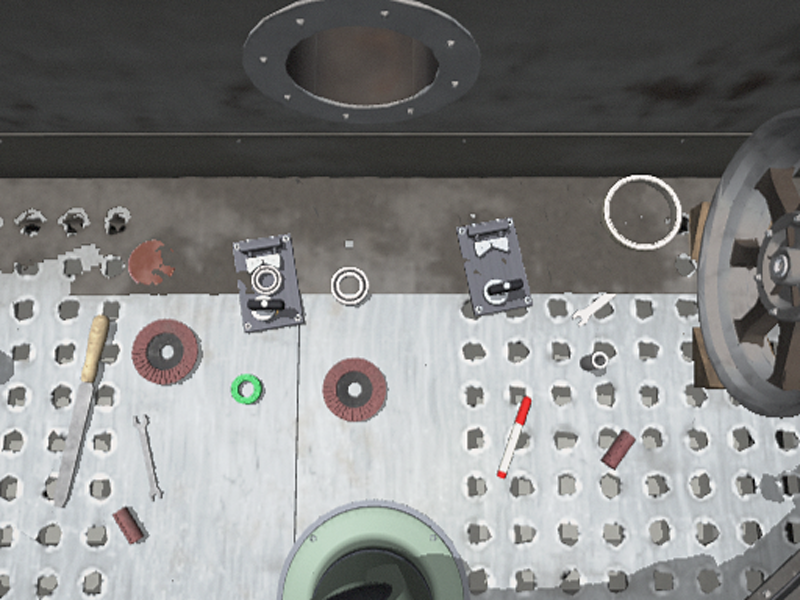

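View pics/scene0.png

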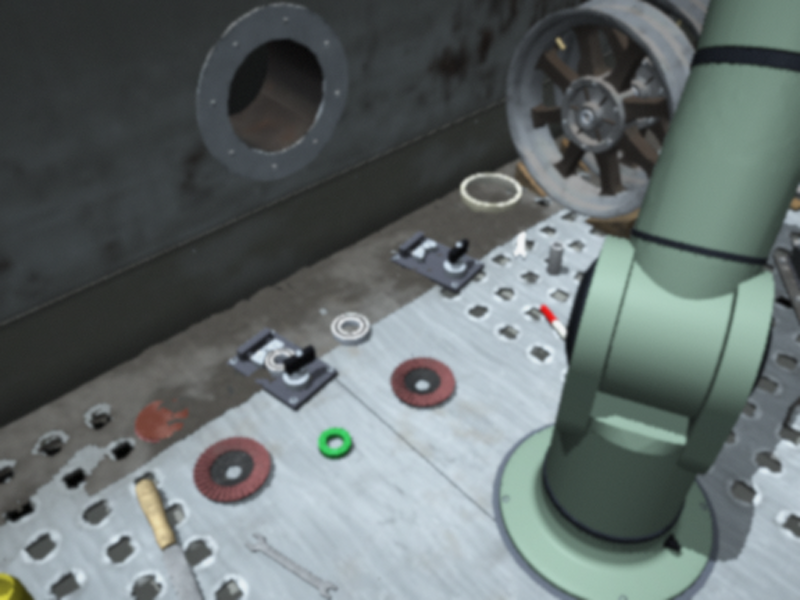

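The top view shows the bearing (265,280) in the left fixture, with its knob bar at (264,304). The right fixture is empty, knob at (506,289). In the scene view the target knob is at about (299,358). Next I'll triangulate it.

```bash
cat > h.py <<'E'
from workcell import *
import cv2,numpy as np
from scipy.spatial.transform import Rotation as R
def ray(c,p,fish=False):
    f=192/np.tan(np.radians(c["fovy"]/2)); d=np.array([p[0]-c["cx"],p[1]-c["cy"]])/f
    if fish:
        t=np.hypot(*d); v=np.array([*(d/t*np.sin(t)),np.cos(t)]) if t>0 else np.array([0,0,1.])
    else: v=np.array([*d,1.])
    v/=np.linalg.norm(v)
    return np.array(c["xyz"]),R.from_euler("xyz",c["rotation"]).apply(v)
def onz(r,z): o,d=r; return o+d*(z-o[2])/d[2]
def tri(r1,r2):
    A=np.stack([r1[1],-r2[1]],1); t=np.linalg.lstsq(A,r2[0]-r1[0],rcond=None)[0]
    a,b=r1[0]+t[0]*r1[1],r2[0]+t[1]*r2[1]; return (a+b)/2,np.linalg.norm(a-b)
def dark(im,box,thr):
    x0,y0,x1,y1=box; m=np.zeros(im.shape[:2],np.uint8); m[y0:y1,x0:x1]=(im[y0:y1,x0:x1].max(2)<thr)*255
    cs,_=cv2.findContours(m,cv2.RETR_EXTERNAL,cv2.CHAIN_APPROX_NONE)
    return max(cs,key=cv2.contourArea)
E
python3 - <<'E'
from h import *
out=[];rs=[]
for n,box in(("top",(150,180,190,210)),("scene",(170,210,212,250))):
    im=grab_frame(n);c=get_calibration(n);k=dark(im,box,38)
    r=cv2.minAreaRect(k);print(n,r,cv2.contourArea(k),cv2.boundingRect(k))
    b=cv2.boxPoints(r);rs.append(ray(c,r[0]))
    print([onz(ray(c,p),.068).round(3) for p in b],onz(ray(c,r[0]),.064).round(4))
    cv2.drawContours(v:=im.copy(),[k],-1,(255,0,0),1)
    x0,y0,x1,y1=box; w=np.hstack([a[y0-15:y0+45,x0-15:x0+60] for a in(im,v)])
    out.append(cv2.resize(w,(800,320),interpolation=0)[:, :, ::-1])
print(tri(*rs))
cv2.imwrite("pics/k1.png",cv2.resize(np.vstack(out),(750,600)))
E
```

```text
top ((170.50308227539062, 195.55538940429688), (4.049311637878418, 21.134077072143555), 86.8201675415039) 4.0 (160, 193, 22, 6)
[array([0.44 , 0.187, 0.068]), array([0.442, 0.137, 0.068]), array([0.433, 0.136, 0.068]), array([0.43 , 0.186, 0.068])] [0.437  0.1621 0.064 ]
scene ((191.68667602539062, 230.61585998535156), (7.402875900268555, 20.439800262451172), 58.392494201660156) 109.5 (183, 223, 18, 16)
[array([0.437, 0.194, 0.068]), array([0.437, 0.144, 0.068]), array([0.415, 0.15 , 0.068]), array([0.415, 0.199, 0.068])] [0.4291 0.1702 0.064 ]
(array([0.43897058, 0.16444593, 0.05227345]), np.float64(0.0001601371596545625))
```

View pics/k1.png

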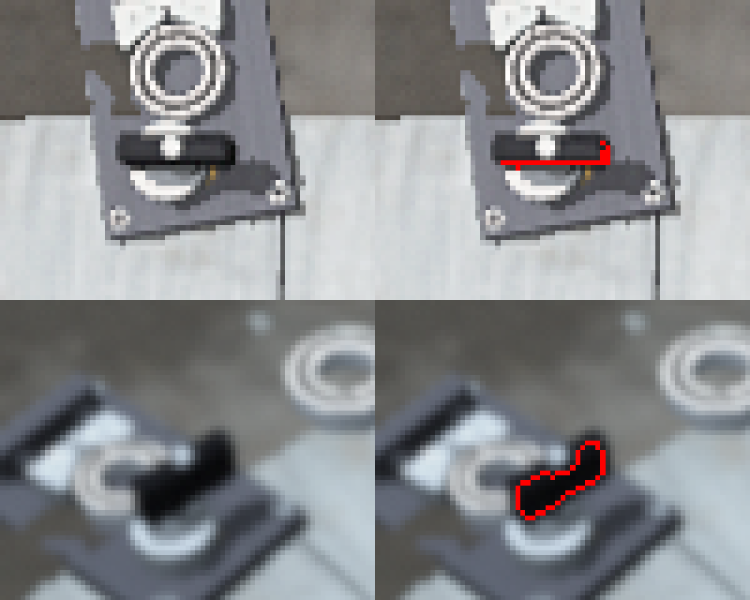

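Pivot triangulates to about (0.439, 0.163), z 0.052, which agrees with the 54 mm given, and the radius of 0.467 is in reach. The bar yaw is about 92° and the fixture yaw about 9°. I'm moving now, away from the wheel first.

Call:
play_rows(deltas=[[0.094,-0.243,0,0,0,-0.05,0],[0.094,-0.243,0,0,0,-0.1,0],[0.094,-0.243,0,0,0,-0.15,0],[0.566,-0.495,0,0,0,-0.22,0],[0.566,-0.495,0,0,0,-0.29,0],[0.566,-0.495,0,0,0,-0.36,0],[0.566,-0.495,0,0,0,-0.43,0],[0.566,-0.495,0,0,0,-0.5,0],[0.566,-0.495,0,0,0,-0.59,0],[0.566,-0.495,0,0,0,-0.59,0]])

```text
clock: 1.2
position: [0.4019, -0.2475, 0.1972]
tool_rot: [3.141, -0.001, 1.615]
force: [-0.3, -0.5, -0.1]
grip_width: 0.0855
finger_force: 0.0
```

Call:
play_rows(deltas=[[0.388,0.173,0,0,0,0,0],[0.388,0.173,0,0,0,0,0],[0.388,0.173,0,0,0,0,0],[0.388,0.173,0,0,0,0,0],[0.816,0.11,0,0,0,0,0],[0.816,0.11,0,0,0,0,0],[0.816,0.11,0,0,0,0,0],[0.816,0.11,0,0,0,0,0],[0.816,0.11,0,0,0,0,0],[0.816,0.11,0,0,0,0,0]])

```text
clock: 2.2
position: [0.4403, 0.1635, 0.1973]
tool_rot: [3.141, -0.001, 1.61]
force: [0.6, -1.2, -0.3]
grip_width: 0.0854
finger_force: 0.0
```

```bash
python3 - <<'E'
from h import *
s=observe();c=get_calibration("wrist");im=grab_frame("wrist")
print(s["clock"],s["position"],s["tool_rot"],s["qpos"],c)
np.savez("w1.npz",im=im,**{k:c[k] for k in c})
cv2.imwrite("pics/w1.png",cv2.resize(im[:,:,::-1],(800,600),interpolation=cv2.INTER_CUBIC))
E
```

```text
2.2 [0.44031813 0.16345818 0.19727536] [ 3.14142085e+00 -1.47295965e-03  1.60984779e+00] [ 0.02727725  0.32564899 -0.62542618  1.9710812   0.23686176  0.91611699
 -0.67947056] {'fovy': 65.70646984690485, 'cx': 257.6912748653484, 'cy': 192.80674361000027, 'xyz': array([0.43795093, 0.2325062 , 0.37411957]), 'rotation': array([2.86757255e+00, 1.73463544e-03, 3.89821314e-02])}
```

View pics/w1.png

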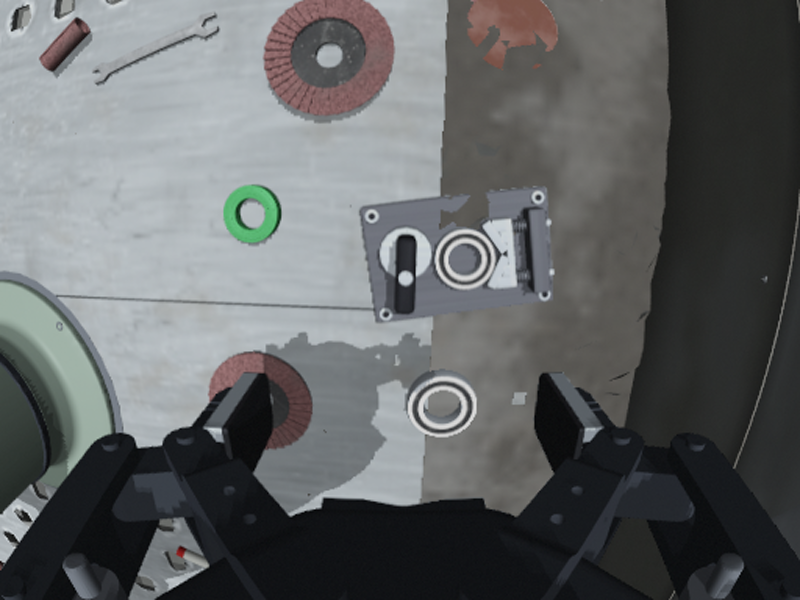

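The wrist view shows the knob bar vertical at (405,273) with its white pivot dot at (405,277), the lobe to its upper left, and the bearing at (466,259).

```bash
python3 - <<'E'
from h import *
d=np.load("w1.npz");im=d["im"];c={k:d[k] for k in d if k!="im"}
k=dark(im,(245,145,275,205),45);r=cv2.minAreaRect(k);print(r)
for z in(.054,.068):print(z,onz(ray(c,r[0],1),z).round(4),[onz(ray(c,p,1),z).round(4) for p in cv2.boxPoints(r)])
m=(im[168:188,250:268].min(2)>150)
n,l,st,ce=cv2.connectedComponentsWithStats(m.astype(np.uint8));print(st,ce+[250,168])
dot=np.array([405,277.5])*.64
print("pivot dot",onz(ray(c,dot,1),.068))
ct=get_calibration("top");cs=get_calibration("scene")
print("tri bar top/wrist",tri(ray(ct,(170.3,194.6)),ray(c,dot,1)))
P=[onz(ray(c,np.array(p)*.64,1),.012) for p in((372,216),(386,314),(538,198),(545,295))]
for a,b in((0,2),(1,3)):v=P[b]-P[a];print("plate yaw",np.degrees(np.arctan2(v[1],v[0])),np.linalg.norm(v))
print("bearing",onz(ray(c,np.array((466,259))*.64,1),.026))
E
```

```text
((259.5, 165.5), (29.0, 11.0), 90.0)
0.054 [0.4417 0.1736 0.054 ] [array([0.4351, 0.1894, 0.054 ]), array([0.447 , 0.1899, 0.054 ]), array([0.4484, 0.1576, 0.054 ]), array([0.4363, 0.1571, 0.054 ])]
0.068 [0.4415 0.1762 0.068 ] [array([0.4352, 0.1913, 0.068 ]), array([0.4466, 0.1917, 0.068 ]), array([0.4479, 0.1609, 0.068 ]), array([0.4363, 0.1604, 0.068 ])]
[[  0   0  18  20 283]
 [ 16   0   2   9  16]
 [  5   6   9   9  61]] [[257.93639576 177.77031802]
 [266.5625     172.4375    ]
 [259.         177.57377049]]
pivot dot [0.44171503 0.16322232 0.068     ]
tri bar top/wrist (array([0.44063457, 0.16249209, 0.0627906 ]), np.float64(0.00244835701546016))
plate yaw 9.320889719491017 0.13257737016324178
plate yaw 9.26166198617285 0.13308246936251494
bearing [0.48831402 0.17019615 0.026     ]
```

Pivot is (0.4415, 0.163), which matches on both measurements, and the bearing sits 47 mm from it as stated. The knob starts at about 0.55 rad. I'm going down with the fingers half shut.

Call:
play_rows(deltas=[[0,0.002,0.08,0,0,0,0.5],[0,0.002,0.16,0,0,0,0.5],[0,0.002,0.22,0,0,0,0.5],[0,0.002,0.26,0,0,0,0.5],[0,0.002,0.29,0,0,0,0.5],[0,0.002,0.312,0,0,0,0.5],[0,0.002,0.312,0,0,0,0.5]], newtons=30)

```text
clock: 2.95
position: [0.4419, 0.1586, 0.0402]
tool_rot: [-3.14, 0.001, 1.604]
force: [0.3, 0.4, 0.6]
grip_width: 0.0427
finger_force: 0.0
```

Call:
play_rows(deltas=[[0,0,0,0,0,0,1],[0,0,0,0,0,0,1],[0,0,0,0,0,0,1],[0,0,0,0,0,0,1],[0,0,0,0,0,0,1],[0,0,0,0,0,0,1],[0,0,0,0,0,0,1],[0,0,0,0,0,0,1]], newtons=30)

```text
clock: 3.75
position: [0.4423, 0.1595, 0.0411]
tool_rot: [-3.142, 0.0, 1.604]
force: [-0.7, -0.4, 0.2]
grip_width: -0.0001
finger_force: 0.0
```

The fingers closed on nothing, so I'm looking again.

```bash
python3 - <<'E'
from h import *
print(observe()["position"],observe()["grip_width"],observe()["finger_force"])
a=grab_frame("scene");b=grab_frame("wrist");t=grab_frame("top")
f=lambda x:cv2.resize(x,(400,300),interpolation=cv2.INTER_CUBIC)
v=np.vstack([np.hstack([f(a[150:300,110:310]),f(t[130:235,100:240])]),np.hstack([f(b),f(b[110:290,150:390])])])
cv2.imwrite("pics/g1.png",v[:,:,::-1])
E
```

```text
[0.44226436 0.15954886 0.04109849] -0.00014619810349683583 0.0
```

View pics/g1.png

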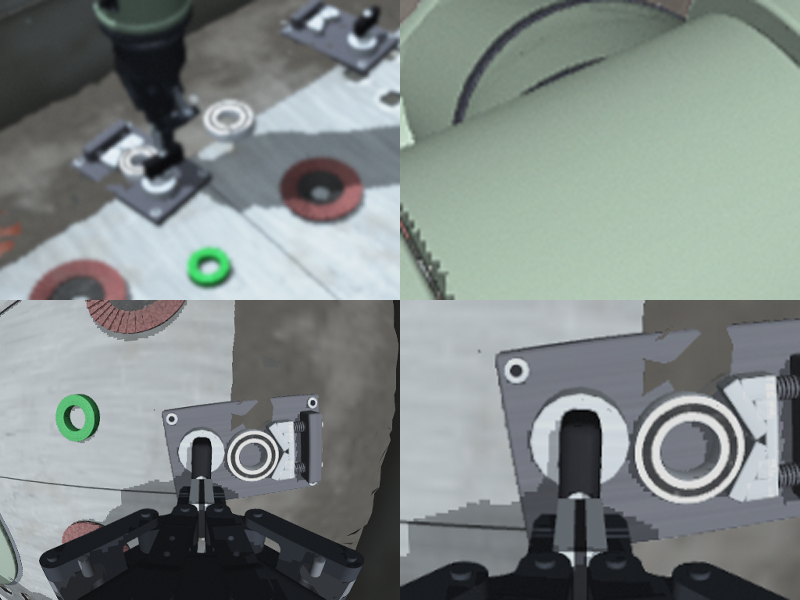

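```bash
python3 - <<'E'
from h import *
c=get_calibration("wrist");s=observe();print(c["xyz"],s["position"],s["force"],s["joint_efforts"])
f=192/np.tan(np.radians(c["fovy"]/2))
def proj(P):
    v=R.from_euler("xyz",c["rotation"]).inv().apply(np.array(P)-c["xyz"]);t=np.arctan2(np.hypot(*v[:2]),v[2])
    return (np.array([c["cx"],c["cy"]])+f*t*v[:2]/np.hypot(*v[:2])).round(1)
for P in([.4423,.1595,.041],[.4423,.1595,.060],[.4423,.1595,.068],[.4415,.163,.068],[.4415,.19,.068],[.4415,.136,.068],[.4415,.163,.03]):print(P,proj(P))
im=grab_frame("wrist");v=cv2.resize(im[170:300,200:320],(640,600)[:2],interpolation=0)
cv2.imwrite("pics/g2.png",v[:,:,::-1])
E
```

```text
[0.44028918 0.22886482 0.21781941] [0.4422895  0.15955704 0.04107545] [ 0.05963564 -0.01288332  0.41577687] [ 3.47004287e-03 -7.84586620e+01 -6.69176683e+00 -2.09304464e+01
  1.07445242e-02  1.89138933e-03  3.81654872e-04]
[0.4423, 0.1595, 0.041] [257.7 222.1]
[0.4423, 0.1595, 0.06] [257.7 234.1]
[0.4423, 0.1595, 0.068] [257.7 239.9]
[0.4415, 0.163, 0.068] [256.4 234. ]
[0.4415, 0.19, 0.068] [258.1 186.4]
[0.4415, 0.136, 0.068] [254.9 275.9]
[0.4415, 0.163, 0.03] [256.8 211.2]
```

View pics/g2.png

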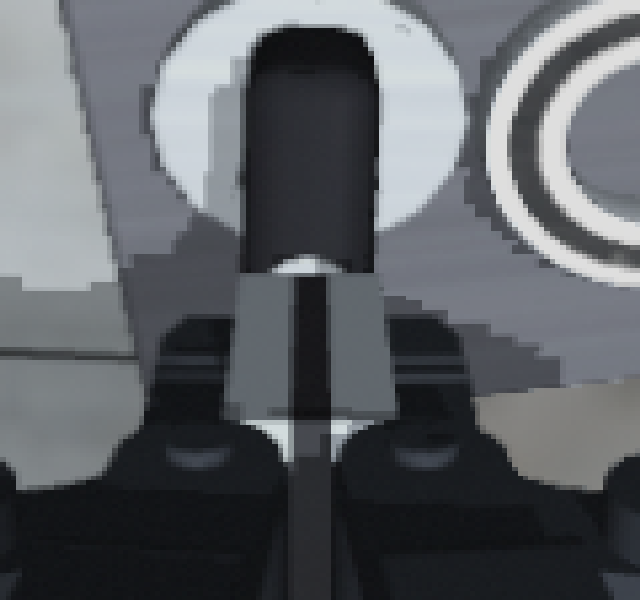

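Casting the rays from this view puts the shut pads' tips at z ≈ 0.079, above the bar top at 0.068. That is about 38 mm behind the reported TCP. The open-finger view gave about 49 mm, consistent with the 13 mm swing. So the fingers shut above the bar, and I'll reopen, go about 30 mm lower in small steps, and watch the force.

Call:
play_rows(deltas=[[0,0,0,0,0,0,0.5],[0,0,0,0,0,0,0.5],[0,0,0,0,0,0,0.5],[0,0,0,0,0,0,0.5],[0.007,-0.001,0.01,0,0,0,0.5],[0.007,-0.001,0.02,0,0,0,0.5],[0.007,-0.001,0.03,0,0,0,0.5],[0.007,-0.001,0.03,0,0,0,0.5]])

```text
clock: 4.75
position: [0.4412, 0.1629, 0.0253]
tool_rot: [-3.14, 0.0, 1.605]
force: [0.3, 0.3, 0.0]
grip_width: 0.0424
finger_force: 0.0
```

```bash
python3 - <<'E'
from h import *
s=observe();print(s["position"],s["force"],s["grip_width"])
im=grab_frame("wrist");v=cv2.resize(im[130:310,150:390],(800,600),interpolation=0)
cv2.imwrite("pics/g3.png",v[:,:,::-1])
E
```

```text
[0.44117283 0.16292365 0.02528493] [0.29094975 0.29567501 0.01114379] 0.04238170101481135
```

View pics/g3.png

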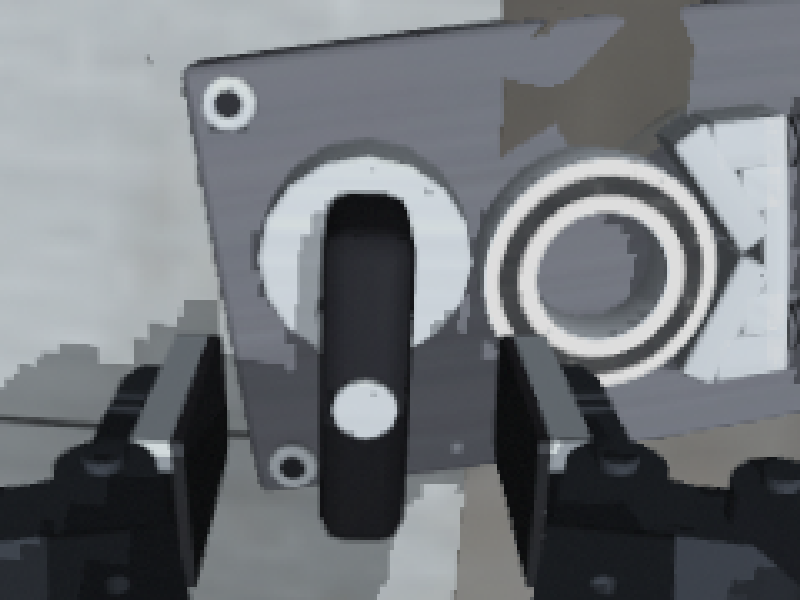

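The pads straddle the bar evenly (inner edges x=222 and 500, bar at 365) and nothing is touching. Going 20 mm lower, then closing.

Call:
play_rows(deltas=[[0,0,0.012,0,0,0,0.5],[0,0,0.024,0,0,0,0.5],[0,0,0.036,0,0,0,0.5],[0,0,0.036,0,0,0,0.5]])

```text
clock: 5.2
position: [0.4412, 0.1629, 0.0072]
tool_rot: [-3.14, 0.0, 1.605]
force: [-0.4, -0.4, -1.0]
grip_width: 0.043
finger_force: 0.0
```

Call:
play_rows(deltas=[[0,0,0,0,0,0,1],[0,0,0,0,0,0,1],[0,0,0,0,0,0,1],[0,0,0,0,0,0,1],[0,0,0,0,0,0,1],[0,0,0,0,0,0,1]], newtons=40)

```text
clock: 5.8
position: [0.4419, 0.1631, 0.0083]
tool_rot: [3.141, -0.0, 1.604]
force: [0.4, 0.7, 6.9]
grip_width: 0.0134
finger_force: 40.1
```

Gripped at 13.4 mm with 40 N. Turning clockwise, positive about the tool's z.

Call:
play_rows(deltas=[[0,0,-0.003,0,0,0.04,1],[0,0,-0.003,0,0,0.08,1],[0,0,-0.003,0,0,0.12,1],[0,0,-0.003,0,0,0.16,1],[0,0,-0.003,0,0,0.2,1],[0,0,-0.003,0,0,0.24,1],[0,0,-0.003,0,0,0.28,1],[0,0,-0.003,0,0,0.32,1],[0,0,-0.003,0,0,0.36,1],[0,0,-0.003,0,0,0.4,1]])

```text
clock: 6.8
position: [0.4414, 0.1633, 0.0088]
tool_rot: [-3.141, 0.0, 0.764]
force: [4.6, 3.9, -26.5]
grip_width: 0.0132
finger_force: 44.2
```

Call:
play_rows(deltas=[[0,0,0.002,0,0,0.04,1],[0,0,0.002,0,0,0.08,1],[0,0,0.002,0,0,0.12,1],[0,0,0.002,0,0,0.16,1],[0,0,0.002,0,0,0.2,1],[0,0,0.002,0,0,0.24,1],[0,0,0.002,0,0,0.26,1],[0,0,0.002,0,0,0.26,1],[0,0,0.002,0,0,0.26,1]])

```text
clock: 7.7
position: [0.4413, 0.1635, 0.0086]
tool_rot: [-3.141, 0.0, 0.224]
force: [-3.9, 4.1, 4.7]
grip_width: 0.013
finger_force: 48.4
```

Tool yaw is 12.8° against the plate's 9.3°, so the knob is at about 1.94 rad. Releasing and rising.

Call:
play_rows(deltas=[[0,0,0,0,0,0,0.5],[0,0,0,0,0,0,0.5],[0,0,0,0,0,0,0.5],[0,0,0,0,0,0,0.5],[0,0,-0.04,0,0,0,0.5],[0,0,-0.1,0,0,0,0.5],[0,0,-0.18,0,0,0,0.5],[0,0,-0.26,0,0,0,0.5],[0,0,-0.34,0,0,0,0.5],[0,0,-0.34,0,0,0,0.5]])

```text
clock: 8.7
position: [0.4438, 0.1638, 0.1831]
tool_rot: [-3.14, -0.007, 0.222]
force: [0.0, -0.8, -1.6]
grip_width: 0.0424
finger_force: 0.0
```

```bash
python3 - <<'E'
from h import *
s=observe();print(s["position"],s["tool_rot"],s["force"],s["grip_width"]);c=get_calibration("wrist")
im=grab_frame("wrist");np.savez("w2.npz",im=im,**c)
cv2.imwrite("pics/e1.png",cv2.resize(im[:,:,::-1],(800,600),interpolation=cv2.INTER_CUBIC))
E
```

```text
[0.44381164 0.16380079 0.18311724] [-3.14019249 -0.00704203  0.22183077] [ 0.01328579 -0.76416205 -1.61308459] 0.04241546913253811
```

View pics/e1.png

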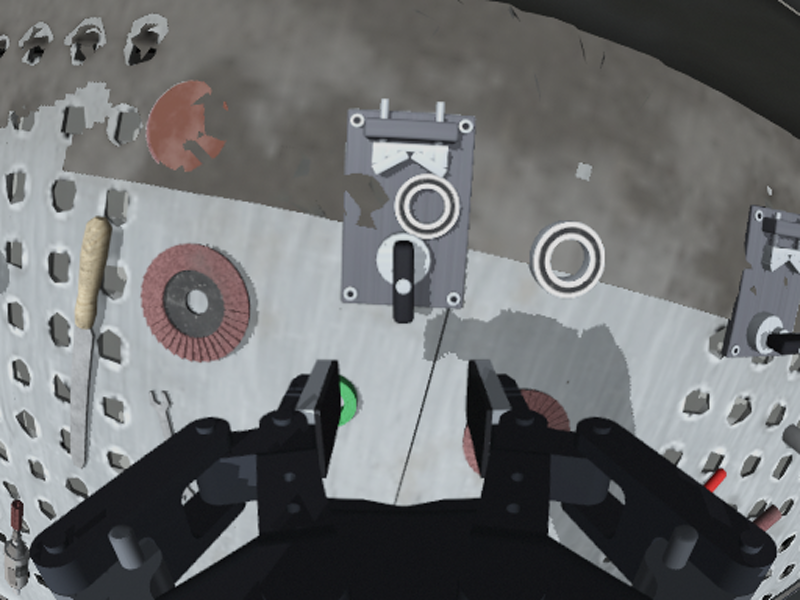

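The knob now points along the fixture (bar at (403,280)), but the bearing (427,206) sits right of the axis and may have slipped partly out of the V at (410,160). I'll measure both in fixture axes.

```bash
python3 - <<'E'
from h import *
th=np.radians(9.3);piv=np.array([.4415,.163])
def loc(c,p,z):
    q=onz(ray(c,np.array(p)*.64,1),z)[:2]-piv; return (np.array([[np.cos(th),np.sin(th)],[-np.sin(th),np.cos(th)]])@q*1000).round(1)
d=np.load("w1.npz");c1={k:d[k] for k in d if k!="im"};d2=np.load("w2.npz");c2={k:d2[k] for k in d2 if k!="im"}
print("before bearing",loc(c1,(466,259),.026),"notch",loc(c1,(503,254),.03),"jaw back edge",loc(c1,(516,220),.03),loc(c1,(516,287),.03),"stop",loc(c1,(528,212),.034),loc(c1,(528,292),.034))
print("after  bearing",loc(c2,(427,206),.026),"dot",loc(c2,(403,287),.068),"lobe",loc(c2,(404,258),.030),"notch",loc(c2,(411,153),.03),"jaw back",loc(c2,(374,142),.03),loc(c2,(447,146),.03),"stop",loc(c2,(368,136),.034),loc(c2,(456,140),.034))
a=cv2.resize(d["im"][110:215,225:365],(800,600),interpolation=cv2.INTER_CUBIC)[:,:,::-1];b=cv2.resize(d2["im"][60:210,200:320],(480,600),interpolation=cv2.INTER_CUBIC)[:,:,::-1]
cv2.imwrite("pics/e2.png",np.hstack([cv2.resize(a,(400,300)),cv2.resize(b,(400,500))[:300]]))
E
```

```text
before bearing [47.4 -0.5] notch [75.7  1. ] jaw back edge [88. 26.] [ 84.2 -26.1] stop [96.9 31.6] [ 92.7 -30.1]
after  bearing [ 49.6 -13.6] dot [-1.   0.6] lobe [11.3  0.6] notch [86.8  0.3] jaw back [93.2 26.6] [ 93.6 -24.6] stop [97.  30.7] [ 98.1 -30.3]
```

View pics/e2.png

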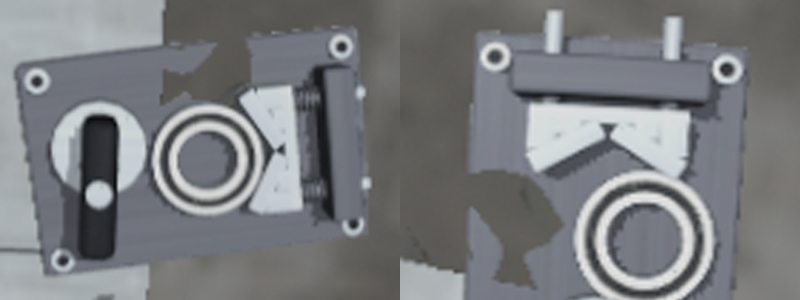

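The jaw's back edge moved from about 86 to 93.4 mm, roughly 7 mm of travel, and the spring rods now stick out. The bearing is at (49.6, -13.6) mm, so 51 mm from the pivot and 42 mm from the lobe's centre, which means contact. It is pinched between the lobe and the right arm of the V, off centre. I'll wait a second and check that it holds still and lies flat.

Call:
play_rows(deltas=[[0,0,0,0,0,0,0.5],[0,0,0,0,0,0,0.5],[0,0,0,0,0,0,0.5],[0,0,0,0,0,0,0.5],[0,0,0,0,0,0,0.5],[0,0,0,0,0,0,0.5],[0,0,0,0,0,0,0.5],[0,0,0,0,0,0,0.5],[0,0,0,0,0,0,0.5],[0,0,0,0,0,0,0.5]])

```text
clock: 9.75
position: [0.4416, 0.163, 0.1786]
tool_rot: [3.142, 0.0, 0.222]
force: [0.2, -0.1, -0.2]
grip_width: 0.0425
finger_force: 0.0
```

```bash
python3 - <<'E'
from h import *
th=np.radians(9.3);piv=np.array([.4415,.163]);Rm=np.array([[np.cos(th),np.sin(th)],[-np.sin(th),np.cos(th)]])
d=np.load("w2.npz");L=[(d["im"],{k:d[k] for k in d if k!="im"})]
c=get_calibration("wrist");L.append((grab_frame("wrist"),c));print(observe()["clock"])
for im,c in L:
    x0,y0=248,106
    m=(im[y0:154,x0:300].min(2)>165).astype(np.uint8)
    cs,_=cv2.findContours(m,cv2.RETR_LIST,cv2.CHAIN_APPROX_NONE)
    for k in cs:
        if len(k)<40: continue
        w=np.array([onz(ray(c,p[0]+[x0,y0],1),.026)[:2]-piv for p in k])@Rm.T*1000
        e=cv2.fitEllipse(w.astype(np.float32));print(len(k),np.round(e[0],1),np.round(e[1],1))
    k=dark(im,(245,148,272,210),45);e=cv2.minAreaRect(k);print("bar",np.round(e[0],1),e[2])
E
```

```text
9.8
67 [ 49.7 -13.1] [26.9 27.4]
81 [ 49.6 -13.2] [31.8 32. ]
104 [ 49.7 -13.1] [41.6 41.8]
171 [ 50.  -12.3] [43.9 58. ]
bar [261.8 165.8] 66.80140686035156
70 [ 49.9 -13. ] [27.3 27.5]
82 [ 50.  -13.1] [32.1 32.1]
107 [ 49.9 -13.1] [41.5 41.9]
166 [ 48.5 -11.6] [43.7 56.9]
bar [257.5 166. ] 90.0
```

Nothing moved over the second: the centre stayed within 0.3 mm and the rings look round, so the bearing is lying flat as far as this view shows. Handing in.

```bash
python3 -c "
from workcell import *
print(job_done())"
```

```text
the job is handed in; nothing more can be done
None
```

The job is handed in (no verdict was returned): the knob beside the bearing is at about 1.94 rad with the V jaw pushed back about 7 mm, and the bearing stayed put for the second I watched after letting go, though it is pinched about 13 mm off centre against one arm of the V; I never touched the empty fixture's knob.

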